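Find and release the latched key on the press control box

TASK

One of the four white keys on the green control box has been left latched down. Tap all four lightly with a fingertip, one after the other from the robot's left to its right, to feel which one is hard, without releasing it yet and without pushing a free key all the way down; then press the latched key fully down and let it come up, so that all four keys stand up. Pick nothing up and leave the other things on the bench where they are.

Things in the scene. Friction and masses are not known exactly. Their poses are not given: they have to be found in the camera images.
- panel: green control box, 90 (x) by 230 (y) by 60 mm high, fixed to the bench; origin at the centre of its underside, z up; the row of four keys runs along its y axis, down the middle of its top, 48 mm apart: key1 at +y (the left end for the robot), then key2, key3, key4 at -y
- key1_top (a point): centre of the top face of the left-most key (panel y = +72 mm), moving with it: a white square cap 30 by 30 mm that slides straight down; its top stands 14 mm above the box's top (74 mm above the bench) when up
- key1 (a joint): how far key1 is down, m: 0 up, 0.008 at its stop. Three of the four keys are free: sprung, they give softly (0.6 N to start, 2.6 N at the stop) and come straight back up. One of the four, another each time, is latched: see key2
- key2_top (a point): centre of the top face of second key from the left (panel y = +24 mm), moving with it: a white square cap 30 by 30 mm that slides straight down; its top stands 14 mm above the box's top (74 mm above the bench) when up
- key2 (a joint): how far key2 is down, m, 0 to 0.008. Whichever key is latched rests about 2.5 mm down and feels hard: 0.5 mm of play, then it yields only to some 7 to 9 N. From about 6 mm down its catch lets go for good; pressed to its stop it comes up when the finger leaves
- key3_top (a point): centre of the top face of third key from the left (panel y = -24 mm), moving with it: a white square cap 30 by 30 mm that slides straight down; its top stands 14 mm above the box's top (74 mm above the bench) when up
- key3 (a joint): how far key3 is down, m, 0 to 0.008, as key1 and key2
- key4_top (a point): centre of the top face of the right-most key (panel y = -72 mm), moving with it: a white square cap 30 by 30 mm that slides straight down; its top stands 14 mm above the box's top (74 mm above the bench) when up
- key4 (a joint): how far key4 is down, m, 0 to 0.008, as key1 and key2
- oiler: small amber oil bottle with a black cap, 38 mm across, 85 mm tall; loose; origin at its underside (centre for upright things); to be left alone
- jar: clear jar with an orange lid, 52 mm across, 60 mm tall; loose; origin at its underside (centre for upright things); to be left alone
- driver: red-handled screwdriver lying down, 170 mm long; loose; origin at its underside (centre for upright things); to be left alone
- brush: brush with a wooden handle lying down, 180 mm long; loose; origin at its underside (centre for upright things); to be left alone
- blank: brass disc, 38 mm across, 6 mm thick, lying near the front of the box; loose; origin at its underside (centre for upright things); to be left alone
- ring: coral plastic ring, 42 mm across, 7 mm high, lying near the front of the box; loose; origin at its underside (centre for upright things); to be left alone
- collar: steel cylinder, 32 mm across, 35 mm high; loose; origin at its underside (centre for upright things); to be left alone

How it is judged:
By the outcome, as a careful person would: the job done as asked, in the order asked, and still so for the second after the job is handed in, with the robot touching nothing.
It also fails if it takes over 48 s, if anything falls off the work surface, if the arm or the gripper's body presses on something with over 40 N, if the wrist force passes 120 N, or if a joint passes its speed limit or range.

ROBOT

A 6-joint arm with a two-finger parallel gripper is mounted at the origin on the work surface. World frame = base frame: x ahead of the robot, y to its left, z up, the work surface at z = 0. Lengths are in m, angles in rad, forces in N, time in s.
With the tool pointing down it reaches from about 0.425 to 0.95 m from the base axis. Payload 14.7 kg.
Tool frame: the origin (TCP) lies at the very end of the fingers, on their centre line; the grasp point (between the pads) lies behind it (manip.tcp_to_grasp is the z of the grasp point in the tool frame, in m); z points along the fingers, y is the direction in which the jaws open and shut (so a half turn about z gives the same grasp; the last joint's range is limited). The gripper opens to 85 mm and grips with 20 to 120 N. Pads are 22 mm wide; open, the fingers measure 114 mm over their backs; the gripper's body (76 mm by 85 mm) begins 54 mm behind the grasp point. The pads swing forward as they close: fully open they stand 13 mm farther back than shut.
Start: joints at [-1.339, 0.48, 1.596, -0, 1.065, -0.047], TCP at [0.179, -0.625, 0.231] pointing down, gripper open.
Joint ranges: [-2.75, 2.75], [-0.82, 2.05], [0.23, 2.67], [-1.56, 4.7], [0.09, 2.69], [-2.92, 2.92]. Speed limits (rad/s): [1.89, 1.89, 2.39, 3.01, 3.01, 3.01].

INTERFACE

Orientations are given as [roll, pitch, yaw] about the fixed x, y, z axes, in that order (R = Rz(yaw) Ry(pitch) Rx(roll)).
In Python, from workcell import status, optics, close_job, manip gives the robot as it stands.
- The arm moves only by the tool carry_out, never from a script. Its argument "moves" is a list of rows, each a list of 5 numbers: the shift along the tool's x, y, z in cm, then the turn about the tool's z in rad, then the gripper's target within -1 to 1 (fully open at 1, half-way at 0, shut at -1). A call has 1 to 10 rows; each row is the pose to reach, as a shift and turn from the pose commanded when the call began, along the tool's axes at that moment; what a row does not reach only later rows make up. A row lasts 1/12 s, in which the tool goes at most 41.7 mm and 7.16 degrees, less where a joint would pass 70% of its speed; a pose out of reach is approached as far as the arm can. A call with a gripper value outside its range is refused whole. The fingers move at their own pace and stop on an object; the grip force is fixed at half the most. Time passes only in rows, so rows that repeat a pose let the fingers close. It gives the time, the measured TCP pose, the force and the opening at its end, in the units of the state.
- status.state(): the state, without advancing time (a new reading comes with each control period).
- optics.camera(name): name is "scene" or "top" or "wrist"; returns (picture, depth): 384x512x3 uint8, red, green, blue; 384x512 float32, m along the optical axis (not along the pixel's ray), 0 where there is no reading.
- optics.camera_model(name): a dict with "mtx" (3x3 intrinsics, pixels), "extrinsics" (4x4, takes a point from camera to world coordinates). Camera axes: x right, y down, z forward; pixel columns grow to the right and rows downward; lengths in m; the calibration is good to about 2 mm. A picture is of the moment at which its call begins: read the wrist's pose just before it. camera_model takes no time and is no camera call; for the wrist camera it gives the pose at the moment of the call.
- close_job(): hands the job in, once; it reports no verdict.
The state is a dict: "time": time; "q": joint angles; "joint_vel": joint speeds; "joint_efforts": joint torques, N m; "eef_pos": TCP position; "ee_rot": TCP orientation; "contact_force": force on the tool from outside, world axes, zero at the start; "moment": the same for the moment, N m; "finger_gap": finger opening in m.
Only numpy, scipy, OpenCV 4.12 (cv2) and the standard library are available. Lean on these libraries where they do the work, as an engineer would, in place of code of your own. Each camera call takes 0.05 s, during which the arm holds its last target. There are 200 camera calls.

## Working session

There is one attempt and no reset: what is moved stays moved. The work goes in short steps, Python scripts to look and compute and a tool call to move; the robot and the scene stay as the last step left them, time stands still between calls to the robot, and variables do not carry over. Pictures are saved under pics/ and viewed, about 8 in all and at most 12, crops included, and the job is handed in when it is done.

Besides the shell and the picture viewer there is one more tool, called after ">>>" by a JSON object that holds its "method" and its "body", one argument or row to a line. carry_out: Moves the arm, as the interface text tells. Its arguments: {"type":"object","properties":{"moves":{"type":"array","items":{"type":"array","items":{"type":"number"}}}},"required":["moves"]}

```bash
mkdir -p pics; ls; python3 - <<'E'
from workcell import status, optics, manip
import cv2,numpy as np
s=status.state(); print(s); print(manip.tcp_to_grasp)
a,d=optics.camera("top"); b,e=optics.camera("scene")
np.savez("v.npz",a=a,d=d,b=b,e=e)
for n in("top","scene"): print(n,optics.camera_model(n))
cv2.imwrite("pics/1.png",cv2.cvtColor(a,cv2.COLOR_RGB2BGR)); cv2.imwrite("pics/2.png",cv2.cvtColor(b,cv2.COLOR_RGB2BGR))
E
```

```text
pics
{'time': 0.0, 'q': array([-1.33860202e+00,  4.80849279e-01,  1.59691534e+00, -4.96083759e-05,
        1.06510392e+00, -4.66215746e-02]), 'joint_vel': array([ 5.78508162e-04, -2.49426679e-03, -1.94906579e-05, -2.09094443e-03,
       -1.12845034e-03, -9.80147367e-04]), 'joint_efforts': array([-7.68059370e-03, -9.50658989e+01, -4.30192137e+01, -4.50463722e-04,
        1.24850858e-02, -1.08113700e-04]), 'eef_pos': array([ 0.17878042, -0.62446912,  0.23064563]), 'ee_rot': array([-3.14031614e+00, -1.61404915e-05,  2.78839926e-01]), 'contact_force': array([-0.19592433,  0.1035343 ,  0.15316601]), 'moment': array([-0.02187454,  0.00075274, -0.0360481 ]), 'finger_gap': 0.08580175852624697}
-0.0187
top {'mtx': array([[428.43107265,   0.        , 257.65681481],
       [  0.        , 428.43107265, 188.82795666],
       [  0.        ,   0.        ,   1.        ]]), 'extrinsics': array([[ 0.12686632, -0.96622097,  0.22432561,  0.4139403 ],
       [-0.99190057, -0.1221681 ,  0.03475927,  0.02917647],
       [-0.0061797 , -0.22691848, -0.97389415,  0.8770046 ],
       [ 0.        ,  0.        ,  0.        ,  1.        ]])}
scene {'mtx': array([[468.11300314,   0.        , 254.79848875],
       [  0.        , 468.11300314, 194.83562123],
       [  0.        ,   0.        ,   1.        ]]), 'extrinsics': array([[ 0.57593137,  0.66799232, -0.47126353,  1.07402232],
       [ 0.8173672 , -0.46021475,  0.34657358, -0.28652394],
       [ 0.01462607, -0.58479795, -0.81104713,  0.92338856],
       [ 0.        ,  0.        ,  0.        ,  1.        ]])}
```

View pics/1.png

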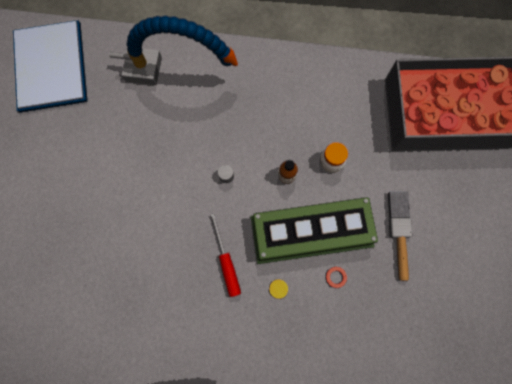

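View pics/2.png

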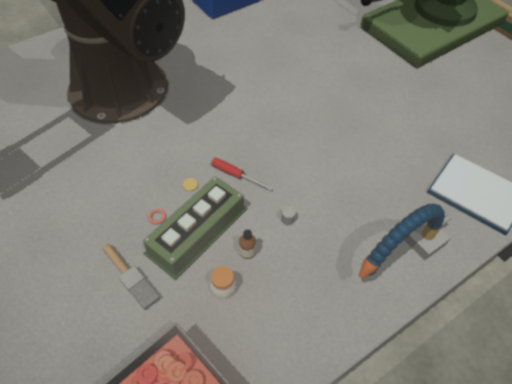

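The top view shows the box at about (315,229), with the keys at (279,232), (304,228), (329,225) and (354,221); key1 is at image left, which is +y. The oiler and jar stand behind the box, and the disc and ring lie in front of it.

```bash
cat > h.py <<'E'
import numpy as np,cv2
from scipy.spatial.transform import Rotation as R
def ray(m,uv,z):
    K,T=m["mtx"],m["extrinsics"]; d=T[:3,:3]@np.linalg.inv(K)@[uv[0],uv[1],1.]
    return T[:3,3]+d*(z-T[2,3])/d[2]
def keys(img,box):
    x0,y0,x1,y1=box; c=img[y0:y1,x0:x1].min(2)
    n,l,s,ce=cv2.connectedComponentsWithStats((c>150).astype('uint8'))
    return [(ce[i]+[x0,y0],s[i,4]) for i in range(1,n) if s[i,4]>60]
def shift(s,target):
    return R.from_euler('xyz',s['ee_rot']).inv().apply(np.array(target)-s['eef_pos'])*100
E
python3 - <<'E'
from h import *
from workcell import status,optics
v=np.load("v.npz"); s=status.state()
for n,k,dk,box in(("top","a","d",(255,200,375,260)),("scene","b","e",(145,180,245,255))):
    m=optics.camera_model(n)
    for uv,A in keys(v[k],box):
        p=ray(m,uv,.074); dd=v[dk][int(uv[1]),int(uv[0])]
        q=m["extrinsics"]@np.r_[np.linalg.inv(m["mtx"])@[uv[0],uv[1],1]*dd,1]
        print(n,uv.round(1),A,p.round(4),q[:3].round(4),"shift",shift(s,p).round(2))
E
```

```text
top [353.1 221. ] 191 [ 0.5596 -0.129   0.074 ] [ 0.5601 -0.1296  0.0711] shift [ 50.24 -37.14  15.72]
top [328.5 224.3] 192 [ 0.5474 -0.0834  0.074 ] [ 0.5474 -0.0834  0.0741] shift [ 50.33 -41.86  15.72]
top [303.5 228. ] 197 [ 0.5346 -0.0374  0.074 ] [ 0.5346 -0.0374  0.0737] shift [ 50.36 -46.64  15.73]
top [278.3 231.7] 198 [0.5217 0.0089 0.074 ] [0.5216 0.0089 0.0751] shift [ 50.4  -51.44  15.73]
scene [216.1 193.1] 124 [0.5273 0.0078 0.074 ] [0.5272 0.0079 0.0739] shift [ 50.9  -51.18  15.73]
scene [201.4 206.6] 132 [ 0.5401 -0.0384  0.074 ] [ 0.5402 -0.0385  0.0741] shift [ 50.86 -46.39  15.73]
scene [185.8 220.8] 139 [ 0.5526 -0.0849  0.074 ] [ 0.5517 -0.0846  0.0725] shift [ 50.78 -41.57  15.72]
scene [170.1 236.1] 150 [ 0.567  -0.1313  0.074 ] [ 0.5653 -0.1308  0.0711] shift [ 50.89 -36.72  15.72]
```

>>> {"method": "carry_out", "body": {
  "moves": [
    [30, -20, 0, 0, -1],
    [30, -20, 0, 0, -1],
    [30, -20, 0, 0, -1],
    [30, -20, 0, 0, -1],
    [30, -20, 0, 0, -1],
    [30, -20, 0, 0, -1],
    [30, -20, 0, 0, -1],
    [30, -20, 0, 0, -1],
    [30, -20, 0, 0, -1],
    [30, -20, 0, 0, -1]
  ]
}}

```text
time: 0.93
eef_pos: [0.4148, -0.3462, 0.2312]
ee_rot: [-3.14, -0.001, 0.282]
contact_force: [-1.0, 0.8, 0.4]
finger_gap: -0.0002
```

>>> {"method": "carry_out", "body": {
  "moves": [
    [20, -31, 0, 0, -1],
    [20, -31, 0, 0, -1],
    [20, -31, 0, 0, -1],
    [20, -31, 0, 0, -1],
    [20, -31, 0, 0, -1],
    [20, -31, 0, 0, -1],
    [20, -31, 0, 0, -1],
    [20, -31, 0, 0, -1],
    [20, -31, 0, 0, -1],
    [20, -31, 0, 0, -1]
  ]
}}

```text
time: 1.77
eef_pos: [0.5206, 0.0078, 0.2312]
ee_rot: [-3.141, -0.001, 0.282]
contact_force: [-1.6, 0.9, -0.5]
finger_gap: -0.0005
```

```bash
python3 - <<'E'
from h import *
from workcell import status,optics
s=status.state(); print(s['time'],s['eef_pos'],s['ee_rot'],s['finger_gap'],s['contact_force'])
m=optics.camera_model("wrist"); a,d=optics.camera("wrist")
cv2.imwrite("pics/3.png",cv2.cvtColor(a,cv2.COLOR_RGB2BGR))
for uv,A in keys(a,(0,0,512,384)):
    p=ray(m,uv,.074);print(uv.round(1),A,p.round(4),"shift",shift(s,p).round(2),d[int(uv[1]),int(uv[0])])
for n in("key1",.524,.008),("key4",.563,-.130): print(n[0],shift(s,[n[1],n[2],.074]).round(2))
E
```

```text
1.7667 [0.52060357 0.0078379  0.23123995] [-3.14065753e+00 -1.12359004e-03  2.82123778e-01] -0.000475036513779781 [-1.64768028  0.93811143 -0.5243759 ]
[267.3 155.6] 95534 [ 0.5422 -0.0016  0.074 ] shift [ 1.8   1.52 15.72] 0.31549865
[253.  169.9] 723 [0.5234 0.0085 0.074 ] shift [ 0.26  0.03 15.72] 0.30654088
[298.2 170. ] 732 [ 0.5366 -0.0375  0.074 ] shift [ 0.26  4.82 15.72] 0.30762044
[343.4 170.8] 723 [ 0.5491 -0.0838  0.074 ] shift [ 0.17  9.61 15.72] 0.30705416
[387.6 170.5] 696 [ 0.5625 -0.1285  0.074 ] shift [ 0.21 14.28 15.71] 0.31161374
[ 14.1 200.3] 1656 [0.4178 0.2498 0.074 ] shift [ -3.16 -26.09  15.74] 0.39613718
[326.3 227.7] 178 [ 0.4823 -0.0894  0.074 ] shift [-6.41  8.29 15.71] 0.4088452
[252.3 321.4] 225 [ 0.3359 -0.0452  0.074 ] shift [-19.24  -0.03  15.7 ] 0.45416152
[157.3 324.2] 127 [0.2983 0.0684 0.074 ] shift [-19.68 -11.99  15.71] 0.45644885
[346.7 324.1] 153 [ 0.3651 -0.1604  0.074 ] shift [-19.64  11.85  15.69] 0.4559336
key1 [ 0.31  0.09 15.72]
key4 [ 0.22 14.43 15.71]
```

View pics/3.png

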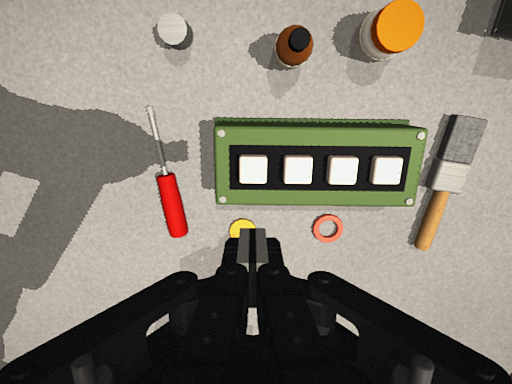

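>>> {"method": "carry_out", "body": {
  "moves": [
    [0.25, 0.05, 14.5, 0, -1],
    [0.25, 0.05, 14.5, 0, -1],
    [0.25, 0.05, 14.5, 0, -1],
    [0.25, 0.05, 14.5, 0, -1],
    [0.25, 0.05, 14.5, 0, -1],
    [0.25, 0.05, 14.5, 0, -1],
    [0.25, 0.05, 14.5, 0, -1],
    [0.25, 0.05, 14.5, 0, -1],
    [0.25, 0.05, 14.5, 0, -1],
    [0.25, 0.05, 14.5, 0, -1]
  ]
}}

```text
time: 2.65
eef_pos: [0.5226, 0.0031, 0.0876]
ee_rot: [3.141, -0.002, 0.279]
contact_force: [-0.5, 1.1, 1.3]
finger_gap: -0.0
```

>>> {"method": "carry_out", "body": {
  "moves": [
    [0, 0, 0.4, 0, -1],
    [0, 0, 0.8, 0, -1],
    [0, 0, 1.0, 0, -1],
    [0, 0, 1.0, 0, -1],
    [0, 0, 1.0, 0, -1],
    [0, 0, 1.0, 0, -1]
  ]
}}

```text
time: 3.15
eef_pos: [0.5217, 0.0033, 0.0762]
ee_rot: [-3.141, 0.0, 0.279]
contact_force: [0.2, -0.0, -0.6]
finger_gap: 0.0
```

>>> {"method": "carry_out", "body": {
  "moves": [
    [0.3, -0.45, 0, 0, -1],
    [0.3, -0.45, 0, 0, -1],
    [0.3, -0.45, 0, 0, -1]
  ]
}}

```text
time: 3.4
eef_pos: [0.5236, 0.0087, 0.0764]
ee_rot: [3.142, -0.0, 0.279]
contact_force: [0.2, 0.4, -0.7]
finger_gap: -0.0003
```

>>> {"method": "carry_out", "body": {
  "moves": [
    [0, 0, 0.15, 0, -1],
    [0, 0, 0.3, 0, -1],
    [0, 0, 0.3, 0, -1],
    [0, 0, 0.3, 0, -1],
    [0, 0, 0.3, 0, -1]
  ]
}}

```text
time: 3.82
eef_pos: [0.5233, 0.0084, 0.0733]
ee_rot: [-3.142, 0.0, 0.279]
contact_force: [-0.2, 0.2, 0.9]
finger_gap: -0.0002
```

>>> {"method": "carry_out", "body": {
  "moves": [
    [0, 0, 0.1, 0, -1],
    [0, 0, 0.1, 0, -1],
    [0, 0, 0.1, 0, -1]
  ]
}}

```text
time: 4.07
eef_pos: [0.5234, 0.0083, 0.0723]
ee_rot: [-3.142, 0.0, 0.279]
contact_force: [-0.8, 0.0, 0.6]
finger_gap: -0.0001
```

>>> {"method": "carry_out", "body": {
  "moves": [
    [0, 0, 0.15, 0, -1],
    [0, 0, 0.15, 0, -1],
    [0, 0, 0.15, 0, -1]
  ]
}}

```text
time: 4.32
eef_pos: [0.5234, 0.0084, 0.0708]
ee_rot: [3.142, 0.0, 0.279]
contact_force: [0.3, 0.2, 2.0]
finger_gap: -0.0001
```

Key1 is soft: about 2 N at 3.2 mm down. Next is key2.

>>> {"method": "carry_out", "body": {
  "moves": [
    [0, 0, -1.2, 0, -1],
    [0, 0, -1.2, 0, -1],
    [0, 2.4, -1.2, 0, -1],
    [0, 4.8, -1.2, 0, -1],
    [0, 4.8, -1.2, 0, -1],
    [0, 4.8, -1.2, 0, -1],
    [0, 4.8, -0.6, 0, -1],
    [0, 4.8, -0.2, 0, -1],
    [0, 4.8, -0.2, 0, -1],
    [0, 4.8, -0.2, 0, -1]
  ]
}}

```text
time: 5.15
eef_pos: [0.536, -0.0371, 0.0723]
ee_rot: [-3.141, 0.001, 0.28]
contact_force: [-0.2, 0.6, 0.9]
finger_gap: -0.0001
```

>>> {"method": "carry_out", "body": {
  "moves": [
    [0, 0, 0.1, 0, -1],
    [0, 0, 0.2, 0, -1],
    [0, 0, 0.2, 0, -1],
    [0, 0, 0.2, 0, -1]
  ]
}}

```text
time: 5.48
eef_pos: [0.5367, -0.0377, 0.0708]
ee_rot: [-3.142, -0.0, 0.279]
contact_force: [-1.0, 1.2, 1.0]
finger_gap: -0.0001
```

>>> {"method": "carry_out", "body": {
  "moves": [
    [0, 0, 0, 0, -1],
    [0, 0, 0, 0, -1]
  ]
}}

```text
time: 5.65
eef_pos: [0.5367, -0.0378, 0.0709]
ee_rot: [3.142, -0.0, 0.279]
contact_force: [-0.6, 0.7, 1.4]
finger_gap: 0.0001
```

Key2 is soft, about 1.2 N. Next is key3.

>>> {"method": "carry_out", "body": {
  "moves": [
    [0, 0, -1.2, 0, -1],
    [0, 0, -1.2, 0, -1],
    [0, 2.4, -1.2, 0, -1],
    [0, 4.8, -1.2, 0, -1],
    [0, 4.8, -1.2, 0, -1],
    [0, 4.8, -1.2, 0, -1],
    [0, 4.8, -0.6, 0, -1],
    [0, 4.8, -0.2, 0, -1],
    [0, 4.8, -0.2, 0, -1],
    [0, 4.8, -0.2, 0, -1]
  ]
}}

```text
time: 6.48
eef_pos: [0.5493, -0.0833, 0.0723]
ee_rot: [-3.141, 0.001, 0.279]
contact_force: [-0.5, 1.2, -0.0]
finger_gap: -0.0004
```

>>> {"method": "carry_out", "body": {
  "moves": [
    [0, 0, 0.1, 0, -1],
    [0, 0, 0.2, 0, -1],
    [0, 0, 0.2, 0, -1],
    [0, 0, 0.2, 0, -1]
  ]
}}

```text
time: 6.82
eef_pos: [0.5499, -0.0838, 0.0708]
ee_rot: [-3.142, -0.0, 0.279]
contact_force: [-0.3, 1.3, 0.5]
finger_gap: 0.0001
```

>>> {"method": "carry_out", "body": {
  "moves": [
    [0, 0, 0, 0, -1],
    [0, 0, 0, 0, -1]
  ]
}}

```text
time: 6.98
eef_pos: [0.5499, -0.0839, 0.0709]
ee_rot: [3.142, -0.0, 0.279]
contact_force: [-0.6, 1.0, 1.8]
finger_gap: -0.0001
```

Key3 is soft too. On key4 I'll stop higher, at 0.0725, and then step down.

>>> {"method": "carry_out", "body": {
  "moves": [
    [0, 0, -1.2, 0, -1],
    [0, 0, -1.2, 0, -1],
    [0, 2.4, -1.2, 0, -1],
    [0, 4.8, -1.2, 0, -1],
    [0, 4.8, -1.2, 0, -1],
    [0, 4.8, -1.2, 0, -1],
    [0, 4.8, -0.6, 0, -1],
    [0, 4.8, -0.2, 0, -1],
    [0, 4.8, -0.2, 0, -1],
    [0, 4.8, -0.2, 0, -1]
  ]
}}

```text
time: 7.82
eef_pos: [0.5626, -0.1294, 0.0723]
ee_rot: [-3.141, 0.001, 0.28]
contact_force: [-0.1, 0.0, 1.1]
finger_gap: 0.0005
```

>>> {"method": "carry_out", "body": {
  "moves": [
    [0, 0, 0.1, 0, -1],
    [0, 0, 0.15, 0, -1],
    [0, 0, 0.2, 0, -1],
    [0, 0, 0.2, 0, -1]
  ]
}}

```text
time: 8.15
eef_pos: [0.563, -0.1298, 0.0709]
ee_rot: [-3.141, -0.0, 0.279]
contact_force: [-0.1, 2.4, 4.1]
finger_gap: 0.0002
```

>>> {"method": "carry_out", "body": {
  "moves": [
    [0, 0, 0.02, 0, -1],
    [0, 0, 0.02, 0, -1]
  ]
}}

```text
time: 8.32
eef_pos: [0.5631, -0.1298, 0.0708]
ee_rot: [-3.141, -0.0, 0.279]
contact_force: [-1.4, 3.4, 5.1]
finger_gap: 0.0002
```

Key4 is hard: over 5 N at only 0.6 to 0.7 mm of travel. I'll lift off and then press it to its stop.

>>> {"method": "carry_out", "body": {
  "moves": [
    [0, 0, -1.2, 0, -1],
    [0, 0, -1.2, 0, -1],
    [0, 0, -1.2, 0, -1],
    [0, 0, -1.2, 0, -1]
  ]
}}

```text
time: 8.65
eef_pos: [0.5633, -0.1302, 0.0829]
ee_rot: [3.141, -0.001, 0.279]
contact_force: [1.0, 0.5, 0.2]
finger_gap: 0.0
```

>>> {"method": "carry_out", "body": {
  "moves": [
    [0, 0, 0.6, 0, -1],
    [0, 0, 1.1, 0, -1],
    [0, 0, 1.3, 0, -1],
    [0, 0, 1.5, 0, -1],
    [0, 0, 1.6, 0, -1],
    [0, 0, 1.7, 0, -1],
    [0, 0, 1.7, 0, -1],
    [0, 0, 1.7, 0, -1]
  ]
}}

```text
time: 9.32
eef_pos: [0.5631, -0.1301, 0.0658]
ee_rot: [3.141, -0.0, 0.279]
contact_force: [-3.9, 0.7, 18.9]
finger_gap: -0.0
```

The force is 18.9 N at z = 0.0658, so the key is at its stop. I'll lift and check.

>>> {"method": "carry_out", "body": {
  "moves": [
    [0, 0, -0.6, 0, -1],
    [0, 0, -1.5, 0, -1],
    [0, 0, -4, 0, -1],
    [0, 0, -8, 0, -1],
    [0, 0, -12, 0, -1],
    [0, 0, -16, 0, -1],
    [0, -14.4, -16.5, 0, -1],
    [0, -14.4, -16.5, 0, -1],
    [0, -14.4, -16.5, 0, -1],
    [0, -14.4, -16.5, 0, -1]
  ]
}}

```text
time: 10.15
eef_pos: [0.5215, 0.0116, 0.231]
ee_rot: [-3.141, 0.0, 0.279]
contact_force: [-0.4, -0.3, 1.0]
finger_gap: 0.0002
```

>>> {"method": "carry_out", "body": {
  "moves": [
    [0, 0, 0, 0, -1],
    [0, 0, 0, 0, -1],
    [0, 0, 0, 0, -1],
    [0, 0, 0, 0, -1]
  ]
}}

```text
time: 10.48
eef_pos: [0.5237, 0.0076, 0.2305]
ee_rot: [3.141, 0.0, 0.278]
contact_force: [0.2, 0.4, 0.1]
finger_gap: 0.0002
```

```bash
python3 - <<'E'
from h import *
from workcell import status,optics
s=status.state(); print(s['time'],s['eef_pos'],s['contact_force'])
m=optics.camera_model("wrist"); a,d=optics.camera("wrist")
cv2.imwrite("pics/4.png",cv2.cvtColor(a,cv2.COLOR_RGB2BGR))
for uv,A in keys(a,(0,0,512,384)):
    if 500<A<900:
        u,v=uv.astype(int); dd=np.median(d[v-4:v+5,u-4:u+5])
        q=m["extrinsics"]@np.r_[np.linalg.inv(m["mtx"])@[uv[0],uv[1],1]*dd,1]
        print(uv.round(1),A,q[:3].round(4))
E
```

```text
10.4833 [0.52368439 0.00755858 0.23052352] [0.2109655  0.39782959 0.07931158]
[251.7 171.9] 734 [0.5244 0.0088 0.0755]
[296.8 172.4] 705 [ 0.5368 -0.0371  0.0753]
[342.  172.9] 727 [ 0.5494 -0.083   0.0754]
[387.2 173. ] 725 [ 0.5625 -0.1288  0.0755]
```

View pics/4.png

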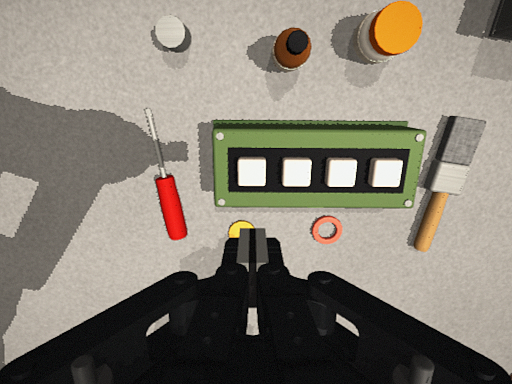

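The picture shows all four keys, at columns 252 to 387 near row 172, at equal height. The other objects are where they were.

```bash
python3 -c "
from workcell import close_job; print(close_job())"
```

```text
the job is handed in; nothing more can be done
None
```

The latched key was key4, the right-most one. I released it, and all four keys now stand up. The job was handed in at about 10.5 s of the allowed 48 s.

- **Taps:** I tapped key1 to key4 in order, from the robot's left to its right. Keys 1 to 3 were soft, about 1 to 2 N at roughly 3 mm down. Key4 was hard, over 5 N after about 0.7 mm of travel.
- **Release:** After lifting off, I pressed key4 to its stop, with a peak reading of 18.9 N, and then lifted clear.
- **Last checks:** The wrist camera's depth puts all four key tops level within 0.3 mm, at 75.3 to 75.5 mm. That is about 1.5 mm above the nominal 74 mm, within the 2 mm calibration. The other objects look unmoved in the last picture, and the arm touches nothing.

No check failed. The force readings carry about 0.5 to 1 N of noise, and key4's last tap also showed about 3 N sideways.

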